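Tip the standing supply carton onto the label reader and register it

ROBOT

A 7-joint arm with a two-finger parallel gripper is mounted at the origin on the work surface. World frame = base frame: x ahead of the robot, y to its left, z up, the work surface at z = 0. Lengths are in m, angles in rad, forces in N, time in s.
With the tool pointing down it reaches from about 0.4 to 0.9 m from the base axis. Payload 5.5 kg.
Tool frame: the origin (TCP) lies midway between the tips of the shut fingers; the grasp point (between the pads) lies 19 mm behind it (manip.grip_depth is the distance from the TCP to the grasp point, in m); z points along the fingers, x is the direction in which the jaws open and shut, and the axes are right-handed (so a half turn about z gives the same grasp; the last joint's range is limited). The gripper opens to 92 mm and grips with 3 to 60 N. Pads are 19 mm wide; open, the fingers measure 130 mm over their backs; the gripper's body (75 mm by 190 mm) begins 47 mm behind the grasp point.
Start: joints at [1.41, 0.501, -0.427, 1.55, 0.221, 1.138, -0.21], TCP at [0.267, -0.592, 0.227] pointing down, gripper open.
Joint ranges: [-2.88, 2.88], [-0.31, 2.03], [-1.54, 1.56], [0.2, 2.42], [-1.41, 4.55], [0.19, 2.02], [-2.57, 2.57]. Speed limits (rad/s): [2.57, 2.57, 3.14, 3.14, 3.14, 3.14, 3.14].

INTERFACE

Orientations are given as a unit quaternion [x, y, z, w].
In Python, from bench import manip, effector, viewer gives the robot as it stands. Calls block until the motion is done:
- manip.move_pose(position, orientation): joint-space move of the TCP to a pose.
- manip.servo_line(position, ori=None, vel=0.15): straight line of the TCP; ori=None keeps the orientation; vel is the mean speed in m/s.
- manip.movej(angles): joint-space move.
- effector.open_jaws() and effector.close(f_grip=None): open the fingers fully, or close them until they stop; f_grip is the grip in N (None keeps the last).
- manip.sleep(seconds).
- manip.solve_ik(position, orientation): joint angles nearest the present ones, or None.
- viewer.get_image(name): name is "scene" or "top"; returns the picture (384x512x3 uint8, red, green, blue); there is no depth.
- viewer.get_calibration(name): a dict with "vfov" (degrees; the focal length in pixels is half the picture's height over the tangent of half this angle, whatever the lens; pixels are square), "cx", "cy" (the principal point, pixels), "eye" and "attitude" of the camera in the world. Camera axes: x right, y down, z forward; pixel columns grow to the right and rows downward; lengths in m; the calibration is good to about 2 mm. A picture is of the moment at which its call begins. get_calibration takes no time and is no camera call.
A pose or a line that the arm cannot do raises manip.PlanningError and nothing moves.
- manip.hand_in(): hands the job in, once; it reports no verdict.
Readings, each from a call of its own:
- manip.current_clock(): time.
- manip.current_q(): joint angles.
- manip.current_joint_velocities(): joint speeds.
- manip.current_tau(): joint torques, N m.
- manip.current_tool_pos(): TCP position.
- manip.current_tcp_rot(): TCP orientation.
- manip.current_force(): force on the tool from outside, world axes, zero at the start.
- manip.current_wrist_torque(): the same for the moment, N m.
- manip.current_finger_gap(): finger opening in m.
Only numpy, scipy, OpenCV 4.12 (cv2) and the standard library are available. Lean on these libraries where they do the work, as an engineer would, in place of code of your own. Each camera call takes 0.05 s, during which the arm holds its last target.

TASK

Check in the tall supply carton that stands at one end of the label reader's dark window: gently push it near its top, without gripping or lifting it, so that it tips over towards the middle of the window and lies flat on its big label face, wholly inside the window's border. Only then press the reader's key fully down and let it come up again. Leave the bottle and everything else standing where it is.

Things in the scene. Friction and masses are not known exactly. Their poses are not given: they have to be found in the camera images.
- pad: label reader, fixed to the desk: a flat grey slab 280 mm (its x) by 400 mm (its y), 12 mm thick, with a dark window in its top and a push key near its robot-side edge. Origin: centre of its underside, on the desk; z up. It stands differently each time.
- window (a point): centre of the reader's dark window on the slab's top face (12 mm above the desk), 30 mm along the slab's +x from its centre. The window measures 160 mm along the slab's x by 240 mm along its y, is flush with the slab and is bordered by a thin white line 4 mm wide; it is the zone in which the carton must lie. Axes as the slab's.
- carton: tall cardboard carton, 90 mm wide (x), 44 thick (y), 150 high (z), 125 to 235 g, paper label on both big faces. Origin: centre of its underside. Stands on the slab at the +y or -y end of the window, straddling the border, big faces across the slab's y within 0.1 rad, inner face 10 to 30 mm inside the border. Pushed high on its outer face it tips about its inner lower edge, which hardly slips.
- carton_mid (a point): centre of the carton's volume (75 mm above its underside when it stands)
- foot_a (a point): one corner of the carton, midway through its 44 mm thickness; lower corner at its -x side
- foot_b (a point): one corner of the carton, midway through its 44 mm thickness; lower corner at its +x side
- top_a (a point): one corner of the carton, midway through its 44 mm thickness; upper corner at its -x side
- top_b (a point): one corner of the carton, midway through its 44 mm thickness; upper corner at its +x side
- key (a joint): travel of the reader's key, m: 0 when up, 0.006 when fully down; a spring needs about 5 N to press it fully down and brings it up again
- key_top (a point): centre of the top of the key, a white round push button of 28 mm diameter in a black housing, 95 mm along the slab's -x from its centre; pressed straight down
- bottle: round white bottle, 50 mm in diameter, 140 mm high, standing at the other end of the window from the carton; bystander. Origin: centre of its underside.
- vial: small jar, 30 mm in diameter, 60 mm high, standing on a robot-side corner of the slab; bystander. Origin: centre of its underside.
- pot: steel cylinder, 40 mm in diameter, 35 mm high, on the other robot-side corner of the slab; bystander. Origin: centre of its underside.
- mug: white mug, 80 mm in diameter, 90 mm high, on the desk to the right; bystander. Origin: centre of its underside.
- small_carton: plain low carton, 70 x 40 x 80 mm high, standing on the desk to the left, not on the slab; bystander. Origin: centre of its underside.
- stapler: black stapler, 130 x 34 x 42 mm high, on the desk to the right; bystander. Origin: centre of its underside.
Mind the look-alikes: they are no part of the job. Leave any turquoise look-alike of the carton alone.

How it is judged:
On the way, in this order (a step that is already met when the one before it is completed fails the run):
1. the carton lies flat and still, wholly inside the window (x of foot_a in the frame of window between -0.08 and 0.08 m and y of foot_a in the frame of window between -0.12 and 0.12 m and x of foot_b in the frame of window between -0.08 and 0.08 m and y of foot_b in the frame of window between -0.12 and 0.12 m and x of top_a in the frame of window between -0.08 and 0.08 m and y of top_a in the frame of window between -0.12 and 0.12 m and x of top_b in the frame of window between -0.08 and 0.08 m and y of top_b in the frame of window between -0.12 and 0.12 m and (angle between carton's own y axis and vertical below 0.08 rad or angle between carton's own y axis and vertical above 3.06 rad) and height (world z) of carton_mid below 0.04 m and linear speed of carton below 0.02 m/s and angular speed of carton below 0.1 rad/s), for 0.2 s.
2. the key is pressed down (value of joint key above 0.0045 m), for 0.05 s.
At the end, for the whole second after the job is handed in: The carton lies at rest on a big face (within 0.08 rad), all corners within the 160 x 240 mm window; the key was pressed at least 4.5 of its 6 mm after that and is up again (under 1.5 mm); all bystanders stand upright within 20 mm of where they were (all of step 1 and value of joint key below 0.0015 m and angle between each of bottle, vial, pot, mug, small_carton, stapler's own z axis and vertical below 0.15 rad and distance of each of bottle, vial, pot, mug, small_carton, stapler from where it was at the start of the episode below 0.02 m); the robot touches nothing.
It fails at once if the carton is lifted or carried (its centre rises over 15 mm above what tipping needs, or it is lifted once laid) (height (world z) of carton_mid above 0.105 m or (angle between carton's own z axis and vertical above 1.4 rad and height (world z) of carton_mid above 0.065 m) or (angle between carton's own z axis and vertical below 0.1 rad and height (world z) of carton_mid above 0.099 m)).
It fails at once if the carton is gripped or shoved hard (over 15 N from the fingers) (contact force between the fingers and carton above 15 N).
It fails at once if the key is pressed while the carton is not yet lying down (value of joint key above 0.003 m and not (angle between carton's own y axis and vertical below 0.08 rad or angle between carton's own y axis and vertical above 3.06 rad)).
It fails at once if a bystander is knocked over or moved more than 20 mm (not (angle between bottle's own z axis and vertical below 0.15 rad) or not (angle between vial's own z axis and vertical below 0.15 rad) or not (angle between pot's own z axis and vertical below 0.15 rad) or not (angle between mug's own z axis and vertical below 0.15 rad) or not (angle between small_carton's own z axis and vertical below 0.15 rad) or not (angle between stapler's own z axis and vertical below 0.15 rad) or not (distance of bottle from where it was at the start of the episode below 0.02 m) or not (distance of vial from where it was at the start of the episode below 0.02 m) or not (distance of pot from where it was at the start of the episode below 0.02 m) or not (distance of mug from where it was at the start of the episode below 0.02 m) or not (distance of small_carton from where it was at the start of the episode below 0.02 m) or not (distance of stapler from where it was at the start of the episode below 0.02 m)).
It also fails if it takes over 43 s, if anything falls off the work surface, if the arm or the gripper's body presses on something with over 40 N, if the wrist force passes 120 N, or if a joint passes its speed limit or range.

## Working session

There is one attempt and no reset: what is moved stays moved. The work goes in short steps, each a Python script; the robot and the scene stay as the last script left them, time stands still between calls to the robot, and variables do not carry over. Pictures are saved under pics/ and viewed, and the job is handed in when it is done.

```bash
mkdir -p pics; ls; python3 - <<'E'
from bench import manip, effector, viewer
import cv2
for n in ("scene","top"):
    im=viewer.get_image(n); cv2.imwrite(f"pics/{n}0.png",im[:,:,::-1]); print(viewer.get_calibration(n))
print(manip.current_clock(),manip.current_tool_pos(),manip.current_tcp_rot(),manip.current_force())
E
```

```text
pics
{'vfov': 47.35668797954319, 'cx': 264.85655285124136, 'cy': 190.80581016745862, 'eye': array([0.97728231, 0.63185043, 1.21985401]), 'attitude': array([ 0.28439677,  0.90879978, -0.29006846, -0.09519307])}
{'vfov': 55.765667142007956, 'cx': 254.49891071658675, 'cy': 193.36756905523413, 'eye': array([ 0.30276374, -0.00350043,  1.37866544]), 'attitude': array([ 0.70771122, -0.70161798,  0.05388394, -0.06303613])}
0.1 [ 0.26704359 -0.59192903  0.22580448] [ 8.40040973e-01 -5.42522267e-01 -7.18063258e-04 -4.87744339e-04] [0.40823317 0.49050413 0.29885015]
```

View pics/scene0.png

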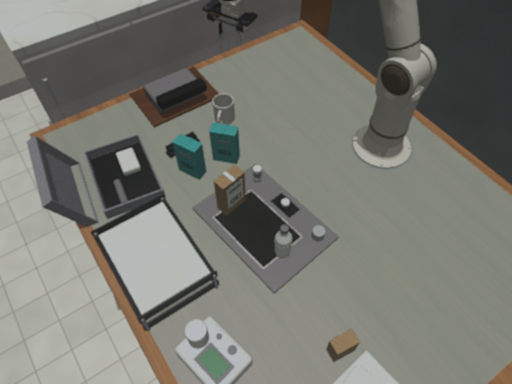

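View pics/top0.png

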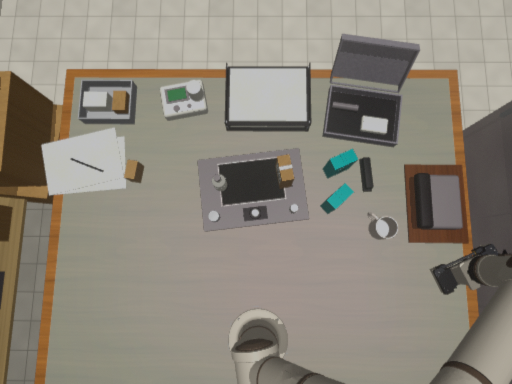

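The brown carton stands at the right end of the window, the -y end (top view about (286,168)). The bottle is at the left end (219,183), the key at (255,213), and two turquoise look-alikes stand on the desk to the right. I'll enlarge both views next.

```bash
python3 - <<'E'
import cv2
a=cv2.imread('pics/top0.png')[120:250,180:380]; cv2.imwrite('pics/topz.png',cv2.resize(a,None,fx=4,fy=4,interpolation=cv2.INTER_CUBIC))
a=cv2.imread('pics/scene0.png')[115:290,155:345]; cv2.imwrite('pics/scz.png',cv2.resize(a,None,fx=3.4,fy=3.4,interpolation=cv2.INTER_CUBIC))
E
```

```text
(no output)
```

View pics/topz.png

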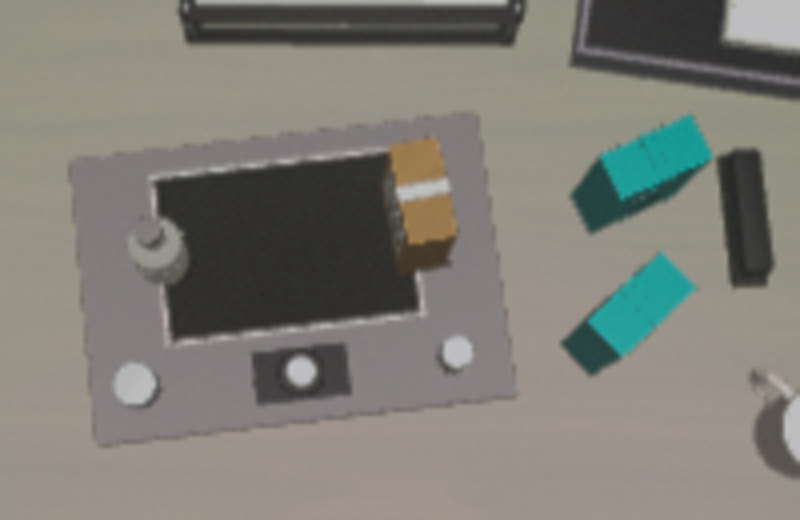

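View pics/scz.png

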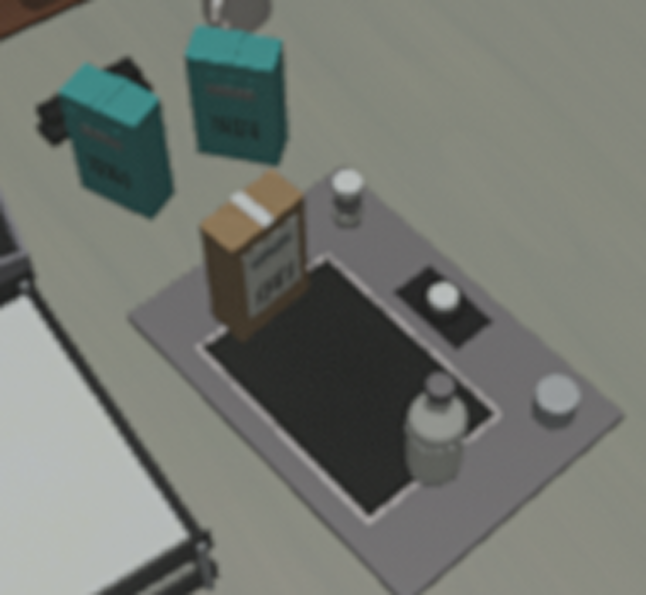

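```bash
cat > h.py <<'E'
import numpy as np
from scipy.spatial.transform import Rotation as R
from bench import viewer
def proj(P,n,k=0):
    c=viewer.get_calibration(n); f=192/np.tan(np.radians(c['vfov']/2))
    p=R.from_quat(c['attitude']).inv().apply(np.atleast_2d(P)-c['eye']); u=p[:,:2]/p[:,2:]
    u=u*(1+k*(u**2).sum(1,keepdims=True))
    return u*f+[c['cx'],c['cy']]
def back(uv,n,z):
    c=viewer.get_calibration(n); f=192/np.tan(np.radians(c['vfov']/2))
    uv=np.atleast_2d(uv); d=np.c_[(uv-[c['cx'],c['cy']])/f,np.ones(len(uv))]
    d=R.from_quat(c['attitude']).apply(d); return c['eye']+d*((z-c['eye'][2])/d[:,2])[:,None]
tz=lambda a:(np.array(a,float)+.5)/4-.5+[180,120]
sz=lambda a:(np.array(a,float)+.5)/3.4-.5+[155,115]
def T(pose,P):
    x,y,z,a=pose; return R.from_rotvec([0,0,a]).apply(P)+[x,y,z]
E
cat > fit.py <<'E'
from h import *
from scipy.optimize import least_squares
S=np.array([[.14,.2],[.14,-.2],[-.14,-.2],[-.14,.2]])
W=np.array([[.11,.12],[.11,-.12],[-.05,-.12],[-.05,.12]])
h=lambda a,z:np.c_[a,np.full(len(a),z)]
# border outer line +-
PT=np.r_[h(S,.012),h(W[[0,2,3]],.012)]; UT=tz([(70,160),(476,113),(516,395),(98,445),(151,178),(423,315),(172,343)])
PS=np.r_[h(S[[1,3]],.012),h(W,.012)]; US=sz([(128,317),(624,415),(370,522),(198,347),(328,259),(497,413)])
for use in ('t','s','b'):
    def f(p):
        q=[p[0],p[1],0,p[2]]; r=[]
        if use in'tb': r.append((proj(T(q,PT),'top',p[3] if use!='b' else p[3])-UT).ravel())
        if use in'sb': r.append((proj(T(q,PS),'scene',p[4])-US).ravel())
        return np.r_[np.concatenate(r), p[3:]*5]
    s=least_squares(f,[.55,0,0,0,0]); print(use,s.x.round(4)); print(s.fun.round(1))
pad=s.x; np.save('pad.npy',pad)
C=np.array([[.045,.022],[.045,-.022],[-.045,-.022],[-.045,.022]])
PT=h(C,.15); UT=tz([(389,143),(437,138),(456,235),(408,243)])
PS=np.r_[h(C[[1,2,3,0]],.15),h(C[[3,0]],0)]; US=sz([(200,222),(270,172),(305,190),(238,248),(308,290),(242,340)])
# order: scene image corners -> determine by projection
q0=[.59,-.08,.012,pad[2]]
print(proj(T(q0,PS),'scene').round(0), US.round(0)); print(proj(T(q0,PT),'top').round(0),UT.round(0))
for use in ('t','s','b'):
    def f(p):
        q=[p[0],p[1],.012,p[2]]; r=[]
        if use in'tb': r.append((proj(T(q,PT),'top',pad[3])-UT).ravel())
        if use in'sb': r.append((proj(T(q,PS),'scene',pad[4])-US).ravel())
        return np.concatenate(r)
    s=least_squares(f,q0[:2]+[pad[2]]); print(use,s.x.round(4)); print(s.fun.round(1))
c=s.x; np.save('carton.npy',c)
loc=R.from_rotvec([0,0,-pad[2]]).apply([c[0]-pad[0],c[1]-pad[1],0])-[.03,0,0]
print('carton in window',loc,c[2]-pad[2])
inv=lambda w:R.from_rotvec([0,0,-pad[2]]).apply(w-[pad[0],pad[1],0])
print('vial',inv(back(tz([(457,352)]),'top',.072)),'pot',inv(back(tz([(135,384)]),'top',.047)),'key',inv(back(tz([(302,371)]),'top',.02)),'bottletop',inv(back(tz([(150,232)]),'top',.152)))
print('turq tops', back(tz([(655,160),(641,305)]),'top',.15),back(tz([(615,195),(595,230),(575,200),(625,365),(590,378),(562,345)]),'top',.0))
E
python3 fit.py
```

```text
t [ 0.5493  0.0247  0.127  -0.0812  0.    ]
[-0.1 -0.   0.2 -0.3  0.4  0.3 -0.4  0.3  0.7  0.5 -0.5 -0.6 -0.3 -0.2
 -0.4  0. ]
s [ 0.5489  0.0275  0.1273  0.     -0.06  ]
[-0.8 -0.6  0.5 -0.2 -0.3 -0.5  0.8  0.7 -0.3 -0.1 -0.   0.6  0.  -0.3]
b [ 0.5489  0.0261  0.1273 -0.0917 -0.0127]
[-0.5  0.1 -0.2 -0.2  0.   0.4 -0.7  0.4  0.4  0.6 -0.8 -0.5 -0.7 -0.1
 -1.1 -0.9  0.4 -0.5 -0.6 -0.7  0.5  0.5 -0.6 -0.4 -0.3  0.3 -0.5 -0.1]
[[216. 181.]
 [239. 165.]
 [248. 174.]
 [226. 190.]
 [249. 201.]
 [229. 217.]] [[213. 180.]
 [234. 165.]
 [244. 171.]
 [225. 188.]
 [245. 200.]
 [226. 215.]]
[[274. 158.]
 [287. 156.]
 [290. 181.]
 [277. 183.]] [[277. 155.]
 [289. 154.]
 [294. 178.]
 [282. 180.]]
t [ 0.5989 -0.0916  0.1743]
[-0.2  0.2  0.3 -0.6  0.3  0.2 -0.4  0.3]
s [ 0.5954 -0.0915  0.2105]
[-0.3  0.4  0.4 -1.7  0.2  0.6 -1.4  0.9  0.6 -1.1  0.7  0.8]
b [ 0.5966 -0.0914  0.1979]
[-0.5  1.  -0.1 -0.1  0.5  0.6 -0.1  1.  -0.7  0.4  0.2 -1.5 -0.1  1.
 -1.9  1.   0.4 -0.7  0.2  0.9]
carton in window [ 0.0023835  -0.12257489  0.        ] 0.07063757656471747
vial [[-0.09817571 -0.14336241  0.072     ]] pot [[-0.08950039  0.15229413  0.047     ]] key [[-0.09274021 -0.00210328  0.02      ]] bottletop [[0.027683   0.11452265 0.152     ]]
turq tops [[ 0.62925937 -0.29438989  0.15      ]
 [ 0.50150908 -0.27855374  0.15      ]] [[ 0.63384    -0.2900838   0.        ]
 [ 0.5989588  -0.26987236  0.        ]
 [ 0.6285959  -0.25120192  0.        ]
 [ 0.46775219 -0.29525368  0.        ]
 [ 0.45503408 -0.26169967  0.        ]
 [ 0.48648159 -0.23574917  0.        ]]
```

```bash
cat > m.py <<'E'
from h import *
from scipy.optimize import least_squares
pad=np.load('pad.npy');c=np.load('carton.npy')
inv=lambda w:R.from_rotvec([0,0,-pad[2]]).apply(np.array(w)-[pad[0],pad[1],0])
def tri(a,b):
    s=least_squares(lambda P:np.r_[(proj(P,'top',pad[3])-a).ravel(),(proj(P,'scene',pad[4])-b).ravel()],[.5,0,.05]);return s.x,s.fun.round(1)
if __name__=='__main__':
    for n,a,b in [('key',(301,371),(444,295)),('vialtop',(457,352),(348,181)),('pottop',(135,384),(557,392)),('bottle cap',(150,230),(440,384)),
      ('turq1 near corner',(615,195),(102,122)),('turqA',(641,300),(236,47)),('turqB',(655,158),(110,92)),('housing c1',(347,345),(430,266)),('housing c2',(352,394),(492,320)),('housing c3',(257,404),(458,347)),('housing c4',(251,352),(395,291))]:
        P,r=tri(tz(a),sz(b)); print(n,P.round(4),inv(P).round(4),r)
    from bench import manip
    for ya in (c[2],c[2]+np.pi,c[2]-np.pi):
        q=(R.from_rotvec([0,0,ya])*R.from_quat([1,0,0,0])).as_quat()
        print(manip.solve_ik([.61,-.16,.14],q),manip.solve_ik([.45,.01,.03],q))
E
python3 m.py
```

```text
key [0.4546 0.014  0.0334] [-0.0951  0.      0.0334] [-0.3  0.3 -0.3 -0.1]
vialtop [ 0.4689 -0.1281  0.0727] [-0.0989 -0.1427  0.0727] [-0.2  0.2 -0.2 -0.1]
pottop [0.4398 0.1665 0.0487] [-0.0904  0.1532  0.0487] [-0.2  0.2 -0.2 -0. ]
bottle cap [0.5625 0.145  0.1506] [0.0286 0.1163 0.1506] [-0.4  0.4 -0.5 -0.1]
turq1 near corner [ 0.628  -0.2868  0.104 ] [ 0.0387 -0.3204  0.104 ] [ 4.5 -5.   5.9  1.9]
turqA [ 0.5025 -0.2767  0.1544] [-0.0845 -0.2944  0.1544] [-0.7  0.7 -1.  -0.3]
turqB [ 0.6304 -0.2952  0.1517] [ 0.0401 -0.329   0.1517] [-0.2  0.3 -0.3 -0.1]
housing c1 [ 0.4649 -0.017   0.0586] [-0.0888 -0.032   0.0586] [-3.4  3.3 -4.1 -0.9]
housing c2 [ 0.4134 -0.0054 -0.059 ] [-0.1384 -0.014  -0.059 ] [-8.   7.5 -9.5 -1.9]
housing c3 [ 0.4413  0.0455 -0.0358] [-0.1043  0.0329 -0.0358] [ 2.8 -2.7  3.3  0.6]
housing c4 [0.4922 0.0318 0.0827] [-0.0555  0.0129  0.0827] [ 7.2 -6.9  8.5  1.8]
[ 0.8245341   0.69579902 -0.88169004  1.66538971  0.59841485  1.07213343
 -0.04276585] [ 0.5469052   0.56694924 -0.74892071  2.16213463  0.64997837  0.64879076
 -0.46475735]
[-0.51800547  0.82934145  1.12893345  1.71328694 -0.81865028  1.15044808
 -2.09059883] [-0.57414339  0.51366496  0.58739683  2.19758845 -0.5293272   0.56959558
 -2.53455166]
[-0.51800547  0.82934145  1.12893345  1.71328694 -0.81865028  1.15044808
 -2.09059883] [-0.57414339  0.51366496  0.58739683  2.19758845 -0.5293272   0.56959558
 -2.53455166]
```

```bash
cat > p1.py <<'E'
from m import *
from bench import manip,effector
import cv2
yaw=.185; q=(R.from_rotvec([0,0,yaw])*R.from_quat([1,0,0,0])).as_quat()
ctr=np.array([.5975,-.0915,0]); n=R.from_rotvec([0,0,yaw]).apply([0,1,0])
pt=lambda d,z: ctr+n*d+[0,0,z]   # d along push, carton outer face at -0.022
E
python3 - <<'E'
from p1 import *
effector.close(5)
p=manip.current_tool_pos(); manip.servo_line([p[0],p[1],.32],vel=.25)
manip.move_pose(pt(-.075,.30),q)
manip.servo_line(pt(-.075,.138),vel=.15)
print(manip.current_clock(),manip.current_tool_pos(),pt(-.075,.138),manip.current_finger_gap(),manip.current_force())
for s in('top','scene'): cv2.imwrite(f'pics/{s}1.png',viewer.get_image(s)[:,:,::-1])
a=cv2.imread('pics/top1.png')[120:250,180:330]; b=cv2.imread('pics/scene1.png')[115:245,175:325]
cv2.imwrite('pics/z1.png',np.vstack([cv2.resize(x,None,fx=2.3,fy=2.3,interpolation=cv2.INTER_CUBIC) for x in(a,b)]))
E
```

```text
5.275 [ 0.61211738 -0.16518161  0.13909798] [ 0.61129599 -0.16522022  0.138     ] 0.00026778695176640007 [-0.06289974 -0.15501241  0.23663299]
```

View pics/z1.png

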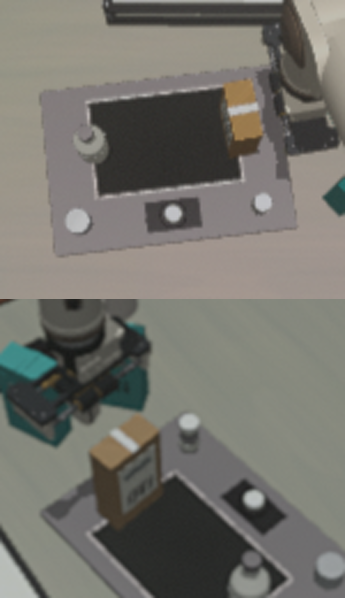

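The closed fingers are behind the carton's outer face, and nothing has moved. I'll push slowly in short steps and watch the force.

```bash
python3 - <<'E'
from p1 import *
for d in (-.045,-.035,-.028,-.02,-.012,-.004,.002,.008):
    manip.servo_line(pt(d,.138),vel=.03)
    f=manip.current_force(); print(d,round(manip.current_clock(),2),(f@n).round(2),f.round(2))
for s in('top','scene'): cv2.imwrite(f'pics/{s}2.png',viewer.get_image(s)[:,:,::-1])
a=cv2.imread('pics/top2.png')[120:250,180:330]; b=cv2.imread('pics/scene2.png')[115:245,175:325]
cv2.imwrite('pics/z2.png',np.vstack([cv2.resize(x,None,fx=2.3,fy=2.3,interpolation=cv2.INTER_CUBIC) for x in(a,b)]))
E
```

```text
-0.045 6.53 0.07 [0.05 0.08 0.48]
-0.035 7.01 -1.02 [ 1.63 -0.74 -0.26]
-0.028 7.39 0.13 [-0.65  0.01 -0.32]
-0.02 7.81 -0.7 [-0.35 -0.78 -1.09]
-0.012 8.22 1.14 [ 0.43  1.24 -0.15]
-0.004 8.64 0.46 [ 0.17  0.5  -0.06]
0.002 8.99 -0.71 [ 0.69 -0.6  -0.28]
0.008 9.34 -0.09 [-0.17 -0.13 -0.05]
```

View pics/z2.png

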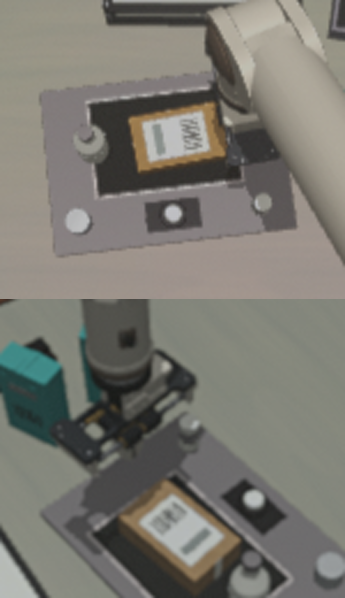

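The carton has fallen and lies face down inside the window. I'll retreat and measure it before touching the key.

```bash
python3 - <<'E'
from p1 import *
manip.servo_line(pt(-.02,.22),vel=.2)
manip.move_pose([.42,-.22,.26],q)
print(manip.current_clock())
for s in('top','scene'): cv2.imwrite(f'pics/{s}3.png',viewer.get_image(s)[:,:,::-1])
a=cv2.imread('pics/top3.png')[120:250,180:380]; cv2.imwrite('pics/t3.png',cv2.resize(a,None,fx=4,fy=4,interpolation=cv2.INTER_CUBIC))
b=cv2.imread('pics/scene3.png')[115:290,155:345]; cv2.imwrite('pics/s3.png',cv2.resize(b,None,fx=3.4,fy=3.4,interpolation=cv2.INTER_CUBIC))
E
```

```text
10.8917
```

View pics/t3.png

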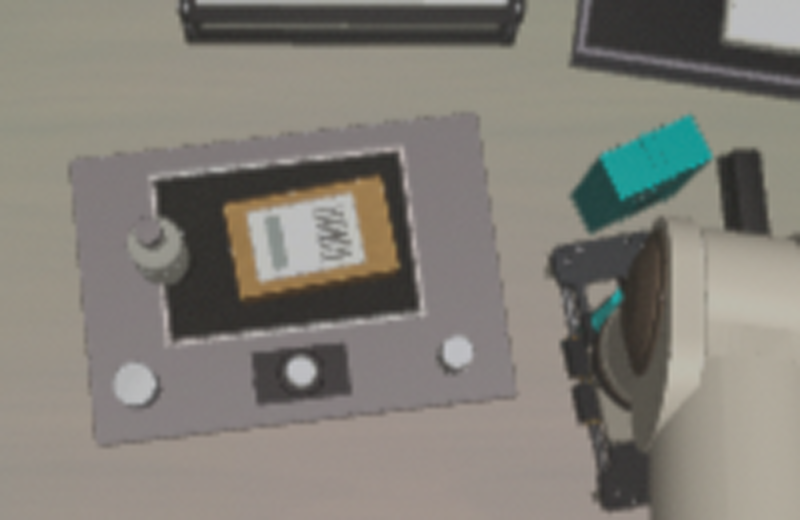

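View pics/s3.png

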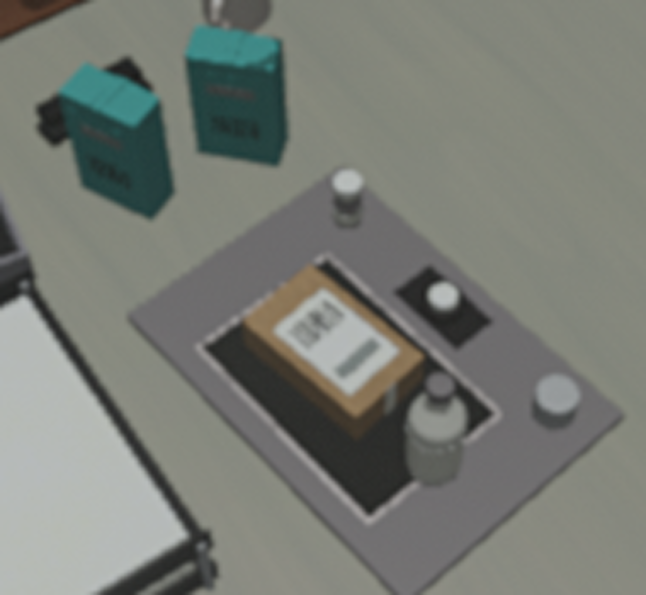

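```bash
python3 - <<'E'
from p1 import *
w=back(tz([(224,204),(381,176),(400,270),(241,299)]),'top',.056); print('corners in window\n',(inv(w)-[.03,0,0]).round(4))
qk=(R.from_rotvec([0,0,pad[2]])*R.from_quat([1,0,0,0])).as_quat()
k=T([pad[0],pad[1],0,pad[2]],[[-.095,0,0]])[0]
manip.move_pose(k+[0,0,.15],qk); manip.servo_line(k+[0,0,.045],vel=.1)
manip.sleep(.2); f0=manip.current_force(); print(manip.current_clock(),manip.current_tool_pos(),k,f0)
z=.045
while z>.018:
    z-=.0015; manip.servo_line(k+[0,0,z],vel=.03); manip.sleep(.05)
    f=np.mean([manip.current_force() for _ in range(3)],0)-f0; p=manip.current_tool_pos(); print(round(z,4),p[2].round(4),f[2].round(2),round(manip.current_clock(),2))
    if f[2]>9: break
E
```

```text
corners in window
 [[ 0.0375  0.0519  0.056 ]
 [ 0.0466 -0.097   0.056 ]
 [-0.0443 -0.1031  0.056 ]
 [-0.0538  0.0461  0.056 ]]
13.4083 [0.45505772 0.01386286 0.04542249] [0.45467983 0.01399276 0.        ] [ 0.05751205 -0.03738669  0.3171389 ]
0.0435 0.0435 -0.71 13.71
0.042 0.0419 -0.13 14.01
0.0405 0.0404 -0.46 14.31
0.039 0.039 0.02 14.61
0.0375 0.0375 0.68 14.91
0.036 0.036 -0.2 15.21
0.0345 0.0345 -1.0 15.51
0.033 0.0331 1.67 15.81
0.0315 0.0315 3.42 16.11
0.03 0.03 3.85 16.41
0.0285 0.0285 4.73 16.71
0.027 0.028 19.58 17.01
```

The key met the fingers at z of about 0.034 and stopped hard at 0.028. That is its full 6 mm, with about 5 N of spring force just before the stop. Now I'll release it and check.

```bash
python3 - <<'E'
from p1 import *
manip.sleep(.1)
p=manip.current_tool_pos()
manip.servo_line([p[0],p[1],.2],vel=.1)
manip.move_pose([.42,-.22,.27],q); manip.sleep(.3)
print(manip.current_clock(),manip.current_force())
for s in('top','scene'): cv2.imwrite(f'pics/{s}4.png',viewer.get_image(s)[:,:,::-1])
for s in('top','scene'):
    d=cv2.absdiff(cv2.imread(f'pics/{s}3.png'),cv2.imread(f'pics/{s}4.png'));print(s,d[140:240,190:310].max(),d[140:240,190:310].mean())
a=cv2.imread('pics/top4.png')[120:250,180:400];b=cv2.imread('pics/scene4.png')[70:290,155:375]
cv2.imwrite('pics/z4.png',np.vstack([cv2.resize(x,None,fx=1.7,fy=1.7,interpolation=cv2.INTER_CUBIC) for x in(a,b)]))
P,r=tri(tz((301,371)),sz((444,295)));print(P)
E
```

```text
20.2667 [-0.00292672 -0.10012606  0.64723419]
top 5 0.6708055555555555
scene 4 0.5001111111111111
[0.45460298 0.01402738 0.03344533]
```

View pics/z4.png

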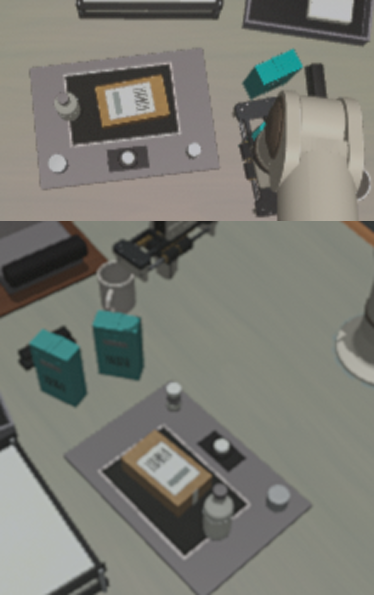

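The slab area matches the picture taken before the press to within image noise. The key is up, the carton lies flat inside the border, everything else still stands, and the gripper is clear.

```bash
python3 -c "
from bench import manip
manip.hand_in(); print(manip.current_clock())"
```

```text
the job is handed in; nothing more can be done
the job is handed in; nothing more can be done
```

I tipped the brown carton over with a slow push high on its outer face, then pressed the key and let it come up. I handed the job in at about 20 s of the 43 s allowed; the hand-in gives no verdict.

- **Carton:** it lies flat on its label face. Measured before the key press, its corners are at x −0.054 to 0.047 m and y −0.103 to 0.052 m in the window frame, against limits of ±0.08 and ±0.12 m. That leaves at least 17 mm to spare on every side. The wrist force read at each step of the push never passed about 2 N.
- **Key:** I pressed it only after measuring the carton. The fingers moved it about 6 mm, with about 5 N of spring force just before it hit its stop. The last reading at the stop was about 20 N.
- **Last check:** around the slab, the pictures before and after the press differ only by image noise, so the key is up and the carton did not move. The bottle, vial and pot stand where they were. By eye, the mug, stapler and turquoise look-alikes look untouched. The small carton was never approached and is outside the last enlarged view. The gripper is clear of everything.

No check failed. The only disagreement was in the carton's starting angle, where the two cameras differed by about 0.04 rad; I used a value in between and it made no difference to the result.

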